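Unstack the microscopy supplies into their trays

TASK

The supplies for the microscope have been left in one stack: take it apart from the top and put each thing in the place made for it - the little brown bottle in the small round cup, the cover-slip box in the small rectangular tray, the culture dish in the wide round rest and the carton in the large rectangular tray - each lowered gently into its place, not dropped, and let go there before the next is lifted. Each must end lying flat on the floor of its tray, inside the lip and right side up; keep the bottle and the dish upright on the way, and leave the eyepiece and the objective can where they stand.

Things in the scene. Friction and masses are not known exactly. Their poses are not given: they have to be found in the camera images.
- oil_center (a point): Top of the stack: small brown round bottle with a black cap, standing upright. Body 27 mm in diameter, straight for the lower 35 mm, then a shoulder and a 16 mm cap; 62 mm high overall, about 30 g. Point on its axis half-way up (31 mm above its bottom), z up.
- coverslips_center (a point): Second from the top: flat white box of cover slips, 52 x 30 x 14 mm, about 20 g. Point at its centre, 7 mm above its bottom; x along the 52 mm, y along the 30 mm side, z up.
- dish_center (a point): Third from the top: round clear culture dish with its lid on, solid as one piece, 57 mm in diameter, 14 mm high, about 22 g, flat on top. Point at its centre, 7 mm above its bottom, z up. It meets the fingers most squarely along its own x or y.
- carton_center (a point): Bottom of the stack: closed pale carton, 85 x 65 x 50 mm, 0.14 to 0.28 kg, standing on the worktop. Point at its centre, 25 mm above its bottom; x along the 85 mm, y along the 65 mm side, z up. The dish lies on its 85 x 65 mm top.
- bottle_cup: Place of the bottle: smallest target, a round white plastic cup with a blue felt floor, inside 44 mm and outside 52 mm in diameter, floor 3 mm and rim 11 mm above the worktop. Fixed to the worktop. Origin at the centre of its underside, z up. 
- coverslip_tray: Place of the cover-slip box: small rectangular white plastic tray with a blue felt floor, inside 70 mm (its x) by 48 mm (its y), outside 78 x 56 mm, floor 3 mm and lip 6 mm above the worktop. Fixed to the worktop. Origin at the centre of its underside, z up. 
- dish_rest: Place of the dish: wide round white plastic rest with a blue felt floor, inside 78 mm and outside 86 mm in diameter, floor 3 mm and lip 6 mm above the worktop. Fixed to the worktop. Origin at the centre of its underside, z up. 
- carton_tray: Place of the carton: large rectangular white plastic tray with a blue felt floor, inside 105 mm (its x) by 85 mm (its y), outside 113 x 93 mm, floor 3 mm and lip 6 mm above the worktop; the carton fits only with its long side along the tray's. Fixed to the worktop. Origin at the centre of its underside, z up. 
- eyepiece_center (a point): Bystander, to be left alone: loose black eyepiece standing on the worktop left of the work, 40 mm in diameter, 59 mm high. Point on its axis half-way up.
- can_center (a point): Bystander, to be left alone: loose round can, white with a black screw lid, standing on the worktop right of the work, 38 mm in diameter, 54 mm high. Point on its axis half-way up.
There are look-alikes about, which are no part of the job. Leave any orange or red look-alike of the part that bears carton_center alone.

How it is judged:
On the way, in this order (a step that is already met when the one before it is completed fails the run):
1. the bottle is lowered into its cup in the fingers (still held within 8 mm of the tray floor) (contact force between the fingers and oil above 0.3 N and horizontal distance between oil_center and bottle_cup below 0.02 m and height (world z) of oil_center below 0.042 m), for 0.04 s.
2. the bottle sits flat in its cup, let go (horizontal distance between oil_center and bottle_cup below 0.015 m and height (world z) of oil_center between 0.031 and 0.0353 m and angle between oil_center's own z axis and vertical below 0.05 rad and contact force between the fingers and oil below 0.05 N and linear speed of oil below 0.02 m/s), for 0.2 s.
3. the cover-slip box is lowered into its small tray in the fingers (still held within 8 mm of the tray floor) (contact force between the fingers and coverslips above 0.3 N and horizontal distance between coverslips_center and coverslip_tray below 0.02 m and height (world z) of coverslips_center below 0.018 m), for 0.04 s.
4. the cover-slip box sits flat in its small tray, let go (horizontal distance between coverslips_center and coverslip_tray below 0.015 m and height (world z) of coverslips_center between 0.007 and 0.0113 m and angle between coverslips_center's own z axis and vertical below 0.05 rad and contact force between the fingers and coverslips below 0.05 N and linear speed of coverslips below 0.02 m/s), for 0.2 s.
5. the dish is lowered into its round rest in the fingers (still held within 8 mm of the tray floor) (contact force between the fingers and dish above 0.3 N and horizontal distance between dish_center and dish_rest below 0.02 m and height (world z) of dish_center below 0.018 m), for 0.04 s.
6. the dish sits flat in its round rest, let go (horizontal distance between dish_center and dish_rest below 0.015 m and height (world z) of dish_center between 0.007 and 0.0113 m and angle between dish_center's own z axis and vertical below 0.05 rad and contact force between the fingers and dish below 0.05 N and linear speed of dish below 0.02 m/s), for 0.2 s.
7. the carton is lowered into its large tray in the fingers (still held within 8 mm of the tray floor) (contact force between the fingers and carton above 0.3 N and horizontal distance between carton_center and carton_tray below 0.02 m and height (world z) of carton_center below 0.036 m), for 0.04 s.
8. the carton sits flat in its large tray, let go (horizontal distance between carton_center and carton_tray below 0.015 m and height (world z) of carton_center between 0.025 and 0.0293 m and angle between carton_center's own z axis and vertical below 0.05 rad and contact force between the fingers and carton below 0.05 N and linear speed of carton below 0.02 m/s), for 0.2 s.
At the end, for the whole second after the job is handed in: The bottle in the cup, the cover-slip box in the small tray, the dish in the round rest and the carton in the large tray: each centre within 15 mm of the middle of its place, flat on its floor (within 1.3 mm in height, tilted less than 0.05 rad), released and at rest (horizontal distance between oil_center and bottle_cup below 0.015 m and height (world z) of oil_center between 0.031 and 0.0353 m and angle between each of oil_center, coverslips_center, dish_center, carton_center's own z axis and vertical below 0.05 rad and linear speed of each of oil, coverslips, dish, carton below 0.01 m/s and horizontal distance between coverslips_center and coverslip_tray below 0.015 m and height (world z) of coverslips_center between 0.007 and 0.0113 m and horizontal distance between dish_center and dish_rest below 0.015 m and height (world z) of dish_center between 0.007 and 0.0113 m and horizontal distance between carton_center and carton_tray below 0.015 m and height (world z) of carton_center between 0.025 and 0.0293 m); the robot touches nothing.
It fails at once if the bottle or the dish is tipped more than 0.6 rad (angle between any of oil_center, dish_center's own z axis and vertical above 0.6 rad).
It fails at once if the eyepiece or the objective can is moved by more than 15 mm (distance of any of eyepiece_center, can_center from where it was at the start of the episode above 0.015 m).
It also fails if it takes over 128 s, if anything falls off the work surface, if the arm or the gripper's body presses on something with over 40 N, if the wrist force passes 120 N, or if a joint passes its speed limit or range.

ROBOT

A 6-joint arm with a two-finger parallel gripper is mounted at the origin on a cart in front of the work surface, level with it; the furniture and walls round the work are solid. World frame = base frame: x ahead of the robot, y to its left, z up, the work surface at z = 0. Lengths are in m, angles in rad, forces in N, time in s.
With the tool pointing down it reaches from about 0.25 to 0.725 m from the base axis. Payload 4 kg.
Tool frame: the origin (TCP) lies midway between the tips of the shut fingers; the grasp point (between the pads) lies 19 mm behind it (bot.grip_point_offset is the distance from the TCP to the grasp point, in m); z points along the fingers, y is the line along which they close (so a half turn about z gives the same grasp; the last joint's range is limited). The gripper opens to 85 mm and grips with 20 to 120 N. Pads are 22 mm wide; open, the fingers measure 114 mm over their backs; the gripper's body (76 mm by 85 mm) begins 54 mm behind the grasp point. The pads swing forward as they close: fully open they stand 13 mm farther back than shut.
Start: joints at [1.261, 0.241, 0.005, 1.335, 0, 1.571], TCP at [0.152, 0.476, 0.231] pointing down, gripper open.
Joint ranges: [-2.72, 2.72], [-1.05, 1.87], [-1.09, 1.28], [-1.99, 2.15], [-1.42, 1.44], [-3.14, 3.14]. Speed limits (rad/s): [2.79, 2.79, 3.14, 3.14, 3.14, 3.14].

INTERFACE

Orientations are given as a unit quaternion [x, y, z, w].
In Python, from workcell import bot gives the robot as it stands.
- The arm moves only by the tool step_arm, never from a script. Its argument "targets" is text: rows parted by semicolons, each of 7 numbers parted by spaces: the opening, from -1 (shut) to 1 (fully open), so that 0 is half open, then the shift along the world's x, y, z normalised to -1 to 1, where 1 is 0.5 m, then the turn, a rotation vector about the world's x, y, z normalised to -1 to 1, where 1 is pi/4 rad. In form: gripper x y z wx wy wz; .... A call has 1 to 10 rows; each row is the pose to reach, as a shift and turn from the pose commanded when the call began; what a row does not reach only later rows make up. A row lasts 1/12 s, in which the tool goes at most 41.7 mm and 7.16 degrees, less where a joint would pass 70% of its speed; a pose out of reach is approached as far as the arm can. A call with a number of a shift or a turn outside -1 to 1 is refused whole. A call with a gripper value outside its range is refused whole. The fingers move at their own pace and stop on an object; the grip force is fixed at half the most. Time passes only in rows, so rows that repeat a pose let the fingers close. It gives the time, the measured TCP pose, the force, the opening and the grip force at its end, in the units of the state.
- bot.get_obs(): the state, without advancing time (a new reading comes with each control period).
- bot.camera(name): name is "scene" or "top" or "wrist"; returns the picture (400x640x3 uint8, red, green, blue); there is no depth.
- bot.camera_info(name): a dict with "vertical_fov" (degrees; the focal length in pixels is half the picture's height over the tangent of half this angle, whatever the lens; pixels are square), "cx", "cy" (the principal point, pixels), "D" ([k1, k2, p1, p2, k3] as OpenCV has them; the pictures are not rectified), "pose" (4x4, takes a point from camera to world coordinates). Camera axes: x right, y up, looking along -z (the intrinsics and any distortion apply to the point x, -y, -z); pixel columns grow to the right and rows downward; lengths in m; the calibration is good to about 2 mm. A picture is of the moment at which its call begins: read the wrist's pose just before it. camera_info takes no time and is no camera call; for the wrist camera it gives the pose at the moment of the call.
- bot.job_done(): hands the job in; it is judged then, once.
The state is a dict: "clock": time; "joint_pos": joint angles; "joint_vel": joint speeds; "tau": joint torques, N m; "eef_pos": TCP position; "tool_rot": TCP orientation; "ft_force": force on the tool from outside, world axes, zero at the start; "ft_torque": the same for the moment, N m; "grip_width": finger opening in m; "grasp_force": force on a finger pad.
Only numpy, scipy, OpenCV 4.12 (cv2) and the standard library are available. Lean on these libraries where they do the work, as an engineer would, in place of code of your own. Each camera call takes 0.05 s, during which the arm holds its last target. There are 200 camera calls.

## Working session

There is one attempt and no reset: what is moved stays moved. The work goes in short steps, Python scripts to look and compute and a tool call to move; the robot and the scene stay as the last step left them, time stands still between calls to the robot, and variables do not carry over. Pictures are saved under pics/ and viewed, at most 14 in all, crops included, and the job is handed in when it is done.

Besides the shell and the picture viewer there is one more tool, called after ">>>" as name(argument=value, ...) on one line, values as JSON. step_arm: Moves the arm, as the interface text tells. Scaled input: -1 to 1 covers 0.5 m each way for a shift and pi/4 rad each way for a turn. Its arguments: {"type":"object","properties":{"targets":{"type":"string"}},"required":["targets"]}

```bash
mkdir -p pics; ls; python3 - <<'E'
from workcell import bot
import cv2
for n in ("scene","top"):
    im=bot.camera(n); cv2.imwrite(f"pics/{n}0.png",im[:,:,::-1])
    i=bot.camera_info(n); print(n,i)
o=bot.get_obs(); print({k:o[k] for k in("clock","eef_pos","tool_rot","grip_width","joint_pos")})
E
```

```text
pics
scene {'vertical_fov': 48.715022385216926, 'cx': 315.46221227893403, 'cy': 200.75632499720575, 'D': array([-0.0696469,  0.       ,  0.       ,  0.       ,  0.       ]), 'pose': array([[ 0.45778396,  0.59870688, -0.65725483, -0.3626888 ],
       [-0.88897284,  0.29769132, -0.34800454, -0.36634024],
       [-0.01269366,  0.74359259,  0.66851247,  1.02235563],
       [ 0.        ,  0.        ,  0.        ,  1.        ]])}
top {'vertical_fov': 44.63288497339475, 'cx': 324.37723377276285, 'cy': 206.03534129039446, 'D': array([-0.06318323,  0.        ,  0.        ,  0.        ,  0.        ]), 'pose': array([[-0.01326006,  0.98908628, -0.14673959,  0.35586579],
       [-0.99973029, -0.01031588,  0.02080684,  0.11358873],
       [ 0.01906601,  0.14697591,  0.9889563 ,  1.52338263],
       [ 0.        ,  0.        ,  0.        ,  1.        ]])}
{'clock': 0.1, 'eef_pos': array([0.15227616, 0.47565389, 0.23050776]), 'tool_rot': array([ 1.54302741e-01,  9.88023175e-01, -9.21766915e-04, -1.41839675e-04]), 'grip_width': 0.08552117376109819, 'joint_pos': array([ 1.26096830e+00,  2.41321512e-01,  3.85301318e-03,  1.33519306e+00,
       -4.15161376e-06,  1.57081184e+00])}
```

View pics/scene0.png

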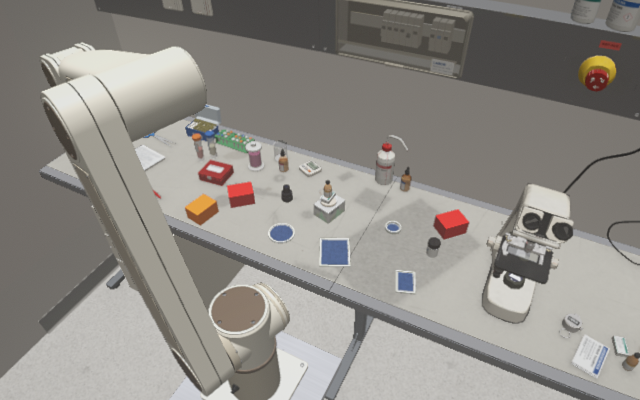

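View pics/top0.png

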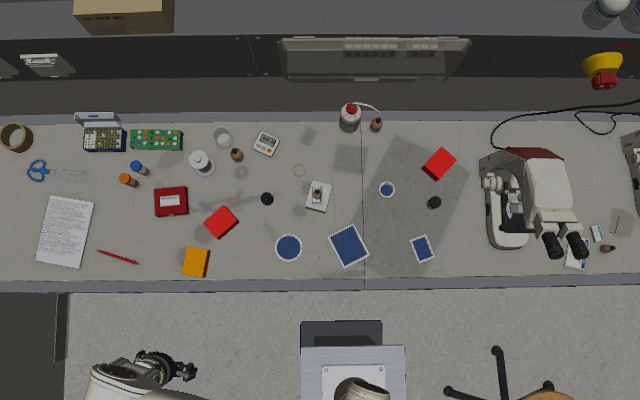

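The stack is at top (318,195). The places are: cup (387,190), small tray (422,249), rest (288,248) and large tray (348,246). The eyepiece is at (267,199) and the can at (434,202). The other brown bottles (236,155) and (376,125) stand alone, and the red and orange boxes are look-alikes. I'll enlarge the area to confirm.

```bash
cat > h.py <<'E'
import numpy as np, cv2
from workcell import bot
def K(i):
    f=200/np.tan(np.radians(i["vertical_fov"]/2)); return np.array([[f,0,i["cx"]],[0,f,i["cy"]],[0,0,1]])
def px2w(i,uv,z):
    p=cv2.undistortPoints(np.array(uv,float).reshape(-1,1,2),K(i),i["D"])[:,0]
    T=i["pose"]; d=np.c_[p[:,0],-p[:,1],-np.ones(len(p))]@T[:3,:3].T
    return T[:3,3]+d*((z-T[2,3])/d[:,2])[:,None]
def w2px(i,P):
    T=i["pose"]; c=(np.atleast_2d(P)-T[:3,3])@T[:3,:3]; c=c*[1,-1,-1]
    return cv2.projectPoints(c.reshape(-1,1,3),np.zeros(3),np.zeros(3),K(i),i["D"])[0][:,0]
E
python3 - <<'E'
import cv2
t=cv2.imread("pics/top0.png")[150:280,260:450]; s=cv2.imread("pics/scene0.png")[165:300,260:450]
cv2.imwrite("pics/tc.png",cv2.resize(t,None,fx=4,fy=4,interpolation=cv2.INTER_CUBIC))
cv2.imwrite("pics/sc.png",cv2.resize(s,None,fx=4,fy=4,interpolation=cv2.INTER_CUBIC))
E
```

```text
(no output)
```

View pics/tc.png

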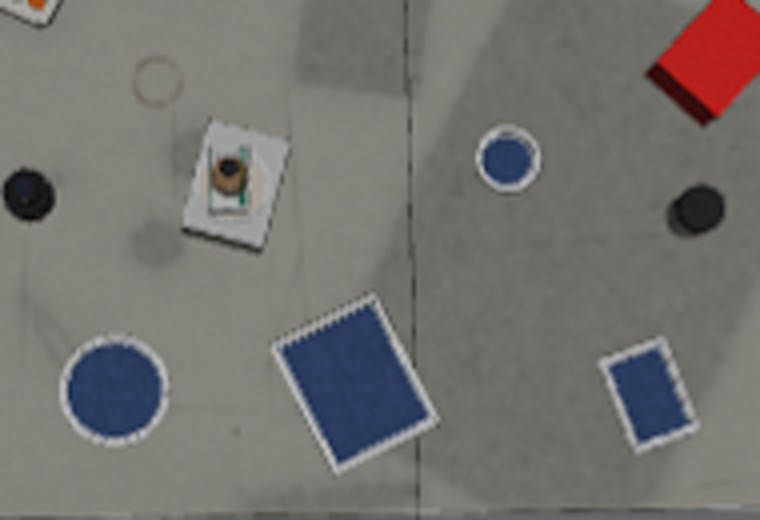

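View pics/sc.png

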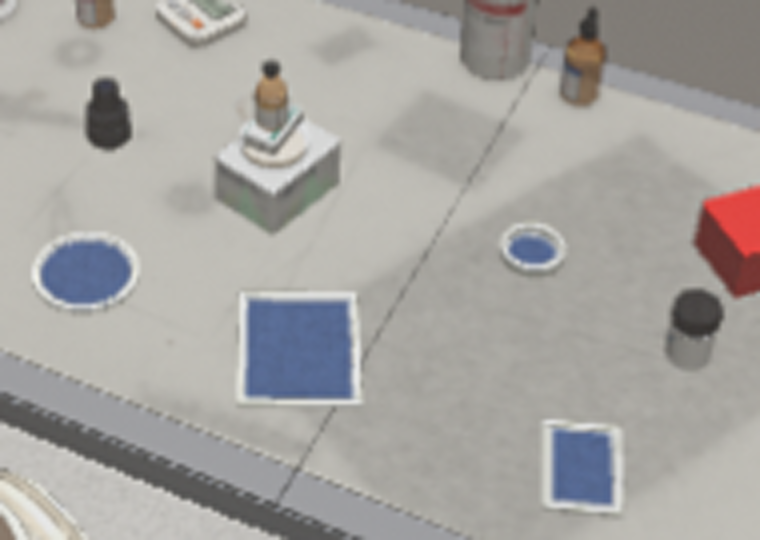

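The crops confirm the stack. The pale carton is at crop (236,185), with the dish, white box and bottle (cap at (230,165)) on top. All four blue-floored places are clear too.

```bash
python3 - <<'E'
from h import *
ti,si=bot.camera_info("top"),bot.camera_info("scene")
def T(p,z): return px2w(ti,(np.array(p)+.5)/4-.5+[260,150],z)
def S(p,z): return px2w(si,(np.array(p)+.5)/4-.5+[260,165],z)
def rect(P):
    e=np.roll(P,-1,0)-P; L=np.linalg.norm(e[:,:2],axis=1)
    a=np.degrees(np.arctan2(e[:,1],e[:,0]))
    return P.mean(0)[:2].round(4),(L*1000).round(0),(a%180).round(1)
print("carton tray",rect(T([(373,293),(438,420),(338,472),(272,347)],.006)),rect(S([(238,293),(357,292),(362,403),(237,403)],.006)))
print("cs tray",rect(T([(664,338),(698,430),(637,452),(600,361)],.006)),rect(S([(544,421),(622,425),(621,512),(542,510)],.006)))
print("cup",T([(508,159)],.011),S([(533,248)],.011))
print("rest",T([(115,390)],.006),S([(86,271)],.006))
print("carton",rect(T([(210,119),(290,145),(262,245),(183,228)],.05)))
print("box",rect(T([(209,147),(251,147),(250,213),(209,213)],.078)))
print("cap",T([(230,166)],.14),S([(271,67)],.14))
print("eyep",T([(30,193)],.059),"can",T([(698,209)],.054))
E
```

```text
carton tray (array([0.4565, 0.0083]), array([111.,  88., 110.,  90.]), array([ 25.9, 116.5,  27. , 117.5])) (array([0.4574, 0.006 ]), array([ 94., 113.,  93., 112.]), array([117.2,  26. , 116.6,  26.5]))
cs tray (array([ 0.4438, -0.2224]), array([76., 51., 76., 54.]), array([ 18.2, 108.5,  20.3, 108.7])) (array([ 0.4448, -0.2253]), array([57., 79., 55., 80.]), array([112.6,  17.4, 114.5,  18.8]))
cup [[ 0.63153529 -0.11603735  0.011     ]] [[ 0.63186912 -0.11947233  0.011     ]]
rest [[0.45308026 0.19528737 0.006     ]] [[0.4533994  0.19180774 0.006     ]]
carton (array([0.6069, 0.0996]), array([65., 81., 62., 87.]), array([ 71.1, 163.7,  77.1, 165.8]))
box (array([0.6053, 0.1047]), array([32., 50., 31., 50.]), array([ 89.4, 178.4,  89.4, 179.5]))
cap [[0.60480793 0.10482054 0.14      ]] [[0.60238942 0.10115713 0.14      ]]
eyep [[0.60006224 0.25665036 0.059     ]] can [[ 0.58330707 -0.25518429  0.054     ]]
```

>>> step_arm(targets="1 0.04 -0.033 0.03 0 0 0.04; 1 0.1 -0.08 0.06 0 0 0.1; 1 0.16 -0.13 0.08 0 0 0.15; 1 0.22 -0.18 0.08 0 0 0.2; 1 0.28 -0.23 0.08 0 0 0.25; 1 0.34 -0.28 0.08 0 0 0.3; 1 0.4 -0.33 0.08 0 0 0.35; 1 0.46 -0.38 0.08 0 0 0.396; 1 0.52 -0.43 0.08 0 0 0.396; 1 0.58 -0.48 0.08 0 0 0.396")

```text
clock: 0.93
eef_pos: [0.4434, 0.2345, 0.271]
tool_rot: [-0.001, 1.0, -0.0, -0.0]
ft_force: [1.2, 0.5, 0.7]
grip_width: 0.0855
grasp_force: 0.0
```

>>> step_arm(targets="1 0.06 -0.05 0 0 0 0; 1 0.12 -0.1 0 0 0 0; 1 0.18 -0.15 0 0 0 0; 1 0.22 -0.19 0 0 0 0; 1 0.243 -0.205 0 0 0 0; 1 0.243 -0.205 0 0 0 0; 1 0.243 -0.205 0 0 0 0; 1 0.243 -0.205 0 0 0 0")

```text
clock: 1.6
eef_pos: [0.5632, 0.1341, 0.2708]
tool_rot: [-0.001, 1.0, 0.0, -0.001]
ft_force: [0.4, -0.3, 0.3]
grip_width: 0.0854
grasp_force: 0.0
```

```bash
cat > look.py <<'E'
import sys
from h import *
n=sys.argv[1]; i=bot.camera_info("wrist"); im=bot.camera("wrist")
cv2.imwrite(f"pics/{n}.png",im[:,:,::-1]); np.save("pics/"+n,i,allow_pickle=True)
o=bot.get_obs(); print(o["clock"],o["eef_pos"].round(4),o["tool_rot"].round(4),o["joint_pos"].round(3),i["pose"].round(3).tolist())
E
python3 look.py w1
```

```text
1.65 [0.5631 0.1344 0.2712] [-1.2e-03  1.0e+00  0.0e+00 -4.0e-04] [0.234 0.392 0.319 1.499 0.    0.232] [[-0.002, -0.95, -0.312, 0.482], [1.0, -0.002, -0.001, 0.134], [0.0, -0.312, 0.95, 0.413], [0.0, 0.0, 0.0, 1.0]]
```

View pics/w1.png

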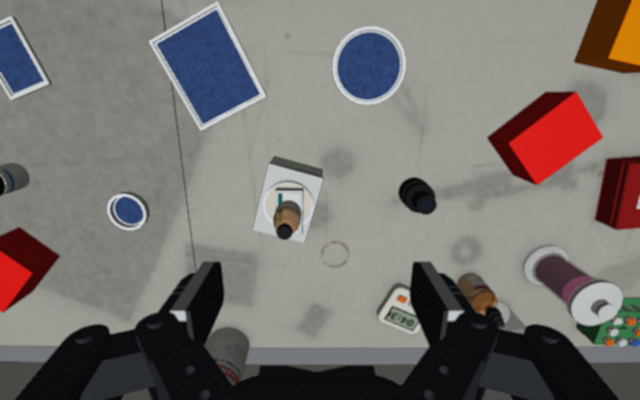

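The wrist view shows the bottle cap at (285,231), cup (128,211), rest (369,65) and large tray (207,66). I'll measure these.

```bash
python3 - <<'E'
from h import *
i=np.load("pics/w1.npy",allow_pickle=True).item()
for n,p,z in [("cap",(285,232),.14),("cup",(127.5,211),.011),("rest",(369,65),.006)]+[("ct",p,.006) for p in((219,3),(265,95),(203,129),(150,42))]+[("carton",p,.05) for p in((271,163),(322,175),(305,241),(253,230))]: print(n,px2w(i,[p],z)[0].round(4))
im=cv2.imread("pics/w1.png")[150:250,230:340]; cv2.imwrite("pics/w1c.png",cv2.resize(im,None,fx=5,fy=5,interpolation=cv2.INTER_CUBIC))
E
```

```text
cap [0.6034 0.1057 0.14  ]
cup [ 0.6309 -0.1146  0.011 ]
rest [0.4519 0.195  0.006 ]
ct [0.3884 0.0266 0.006 ]
ct [0.4854 0.0729 0.006 ]
ct [ 0.5252 -0.0052  0.006 ]
ct [ 0.4275 -0.0557  0.006 ]
carton [0.5584 0.0829 0.05  ]
carton [0.5722 0.1406 0.05  ]
carton [0.6551 0.1204 0.05  ]
carton [0.6406 0.0577 0.05  ]
```

View pics/w1c.png

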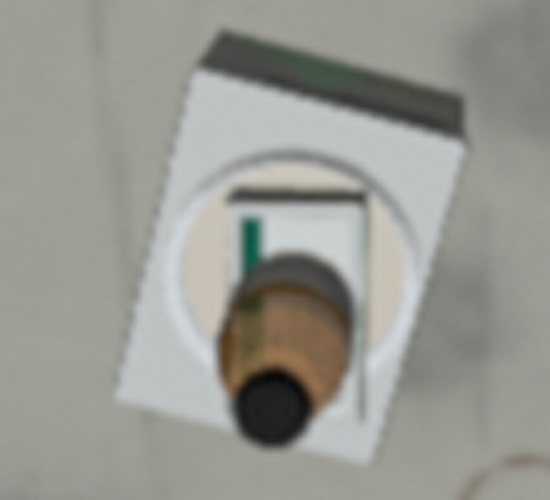

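>>> step_arm(targets="1 0.03 -0.02 -0.02 0 0 0; 1 0.081 -0.06 -0.06 0 0 0; 1 0.081 -0.06 -0.12 0 0 0; 1 0.081 -0.06 -0.18 0 0 0; 1 0.081 -0.06 -0.23 0 0 0; 1 0.081 -0.06 -0.28 0 0 0; 1 0.081 -0.06 -0.32 0 0 0; 1 0.081 -0.06 -0.35 0 0 0; 1 0.081 -0.06 -0.366 0 0 0; 1 0.081 -0.06 -0.366 0 0 0")

```text
clock: 2.48
eef_pos: [0.6023, 0.1045, 0.0865]
tool_rot: [-0.001, 1.0, -0.0, -0.002]
ft_force: [-0.5, 0.5, 0.1]
grip_width: 0.0855
grasp_force: 0.0
```

```bash
python3 look.py w2
```

```text
2.5333 [0.6035 0.1045 0.088 ] [-1.3e-03  1.0e+00 -1.0e-04 -7.0e-04] [0.171 0.553 0.091 1.11  0.    0.169] [[-0.003, -0.951, -0.309, 0.522], [1.0, -0.003, -0.001, 0.104], [-0.0, -0.309, 0.951, 0.229], [0.0, 0.0, 0.0, 1.0]]
```

View pics/w2.png

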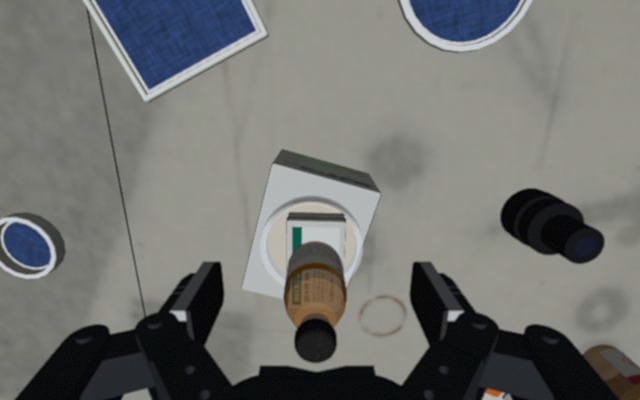

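The bottle is midway between the fingers (cap at (316,340), fingers at 205 and 430). I'll close on it, then lift.

```bash
python3 - <<'E'
from h import *
i=np.load("pics/w2.npy",allow_pickle=True).item()
print(px2w(i,[(316,336)],.14),px2w(i,[(289,221),(344,221)],.078))
E
```

```text
[[0.5988132  0.10449059 0.14      ]] [[0.5824512  0.0909118  0.078     ]
 [0.58236087 0.1182726  0.078     ]]
```

>>> step_arm(targets="0.4 0 0 0 0 0 0; 0 0 0 0 0 0 0; -0.2 0 0 0 0 0 0; -0.4 0 0 0 0 0 0; -0.6 0 0 0 0 0 0; -0.8 0 0 0 0 0 0; -1 0 0 0 0 0 0; -1 0 0 0 0 0 0; -1 0 0 0 0 0 0; -1 0 0 0 0 0 0")

```text
clock: 3.37
eef_pos: [0.6052, 0.1038, 0.0893]
tool_rot: [-0.001, 1.0, 0.0, 0.001]
ft_force: [-0.6, 0.5, 5.1]
grip_width: 0.0239
grasp_force: 59.4
```

>>> step_arm(targets="-1 0 0 0.005 0 0 0; -1 0 0 0.015 0 0 0; -1 0 0 0.03 0 0 0; -1 0 0 0.06 0 0 0; -1 0 0 0.1 0 0 0; -1 0 0 0.13 0 0 0; -1 0 0 0.13 0 0 0; -1 0 0 0.13 0 0 0")

```text
clock: 4.03
eef_pos: [0.6052, 0.1038, 0.1543]
tool_rot: [-0.001, 1.0, 0.0, 0.001]
ft_force: [0.1, 0.5, -0.4]
grip_width: 0.0241
grasp_force: 58.8
```

```bash
python3 look.py w3
```

```text
4.0833 [0.6043 0.1037 0.153 ] [-6.e-04  1.e+00 -0.e+00 -1.e-04] [0.17  0.505 0.188 1.254 0.    0.169] [[-0.001, -0.949, -0.315, 0.524], [1.0, -0.001, -0.001, 0.104], [0.001, -0.315, 0.949, 0.296], [0.0, 0.0, 0.0, 1.0]]
```

View pics/w3.png

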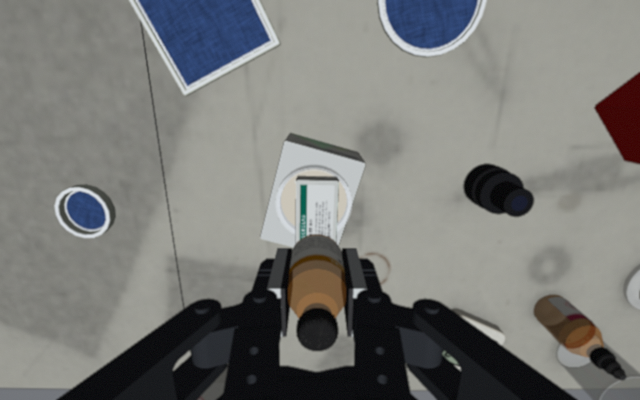

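The bottle is held upright at its body, between the pads at (317,290). The cup is at (84,211).

```bash
python3 - <<'E'
from h import *
i=np.load("pics/w3.npy",allow_pickle=True).item()
print(px2w(i,[(317.5,324)],.204),px2w(i,[(84,211)],.011),px2w(i,[(297,180),(338,180)],.078))
for k in (.59,.595,.6,.605): print(k, w2px(i,[[k,.104,.204],[k,.104,.142]]).round(0).tolist())
E
```

```text
[[0.59955601 0.10420384 0.204     ]] [[ 0.63041149 -0.11408337  0.011     ]] [[0.58232619 0.09045487 0.078     ]
 [0.58229222 0.1187982  0.078     ]]
0.59 [[317.0, 300.0], [317.0, 227.0]]
0.595 [[317.0, 313.0], [317.0, 236.0]]
0.6 [[317.0, 325.0], [317.0, 244.0]]
0.605 [[317.0, 337.0], [317.0, 253.0]]
```

>>> step_arm(targets="-1 0.004 -0.03 0 0 0 0; -1 0.01 -0.08 0 0 0 0; -1 0.018 -0.14 0 0 0 0; -1 0.026 -0.2 0 0 0 0; -1 0.034 -0.26 0 0 0 0; -1 0.041 -0.32 0 0 0 0; -1 0.047 -0.38 0 0 0 0; -1 0.051 -0.42 0 0 0 0; -1 0.053 -0.44 0 0 0 0; -1 0.053 -0.44 0 0 0 0")

```text
clock: 4.92
eef_pos: [0.63, -0.1192, 0.1517]
tool_rot: [0.001, 1.0, -0.0, -0.001]
ft_force: [0.4, 0.4, 0.3]
grip_width: 0.0239
grasp_force: 58.9
```

>>> step_arm(targets="-1 0 0 -0.03 0 0 0; -1 0 0 -0.07 0 0 0; -1 0 0 -0.11 0 0 0; -1 0 0 -0.15 0 0 0; -1 0 0 -0.18 0 0 0; -1 0 0 -0.21 0 0 0; -1 0 0 -0.23 0 0 0; -1 0 0 -0.24 0 0 0; -1 0 0 -0.24 0 0 0; -1 0 0 -0.24 0 0 0")

```text
clock: 5.75
eef_pos: [0.6311, -0.1158, 0.0335]
tool_rot: [-0.001, 1.0, 0.0, 0.0]
ft_force: [-0.0, 0.1, 0.7]
grip_width: 0.0239
grasp_force: 58.8
```

```bash
python3 look.py w4
```

```text
5.8 [ 0.6316 -0.1161  0.0342] [-8.e-04  1.e+00 -1.e-04  7.e-04] [-0.182  0.656  0.121  1.035  0.    -0.183] [[-0.002, -0.95, -0.313, 0.55], [1.0, -0.002, -0.001, -0.116], [0.0, -0.313, 0.95, 0.176], [0.0, 0.0, 0.0, 1.0]]
```

View pics/w4.png

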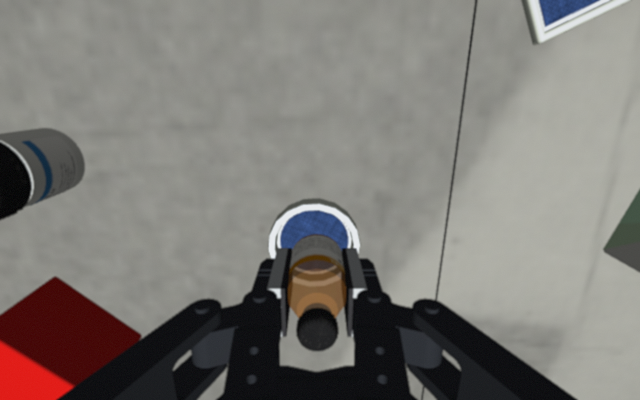

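```bash
python3 - <<'E'
from h import *
i=np.load("pics/w4.npy",allow_pickle=True).item()
print(px2w(i,[(314.5,204)],.011)[0]+[.026,0,0],px2w(i,[(316,236)],.0232)[0]+[.0135,0,0],px2w(i,[(270,240),(359,240)],.011))
E
```

```text
[ 0.6331227  -0.11677212  0.011     ] [ 0.63371594 -0.11593762  0.0232    ] [[ 0.62829396 -0.14144792  0.011     ]
 [ 0.62819814 -0.09208559  0.011     ]]
```

>>> step_arm(targets="-1 0 0 -0.008 0 0 0; -1 0 0 -0.016 0 0 0; -1 0 0 -0.024 0 0 0; -1 0 0 -0.03 0 0 0; -1 0 0 -0.034 0 0 0; -1 0 0 -0.036 0 0 0; -1 0 0 -0.036 0 0 0; -1 0 0 -0.036 0 0 0")

```text
clock: 6.47
eef_pos: [0.6309, -0.1163, 0.0153]
tool_rot: [-0.001, 1.0, 0.0, -0.0]
ft_force: [0.1, -0.0, -1.3]
grip_width: 0.024
grasp_force: 58.9
```

>>> step_arm(targets="-1 0 0 -0.002 0 0 0; -1 0 0 -0.004 0 0 0; -1 0 0 -0.004 0 0 0; -1 0 0 -0.004 0 0 0; -1 0 0 -0.004 0 0 0")

```text
clock: 6.88
eef_pos: [0.6313, -0.1164, 0.0146]
tool_rot: [-0.001, 1.0, -0.0, 0.001]
ft_force: [-1.3, 1.3, 5.4]
grip_width: 0.0243
grasp_force: 59.5
```

>>> step_arm(targets="-0.35 0 0 0 0 0 0; -0.2 0 0 0 0 0 0; 0 0 0 0 0 0 0; 0 0 0 0 0 0 0; 0.2 0 0 0 0 0 0; 0.2 0 0 0 0 0 0; 0.2 0 0 0 0 0 0; 0.2 0 0 0 0 0 0")

```text
clock: 7.55
eef_pos: [0.6309, -0.1163, 0.0132]
tool_rot: [-0.001, 1.0, 0.0, -0.0]
ft_force: [0.1, -1.0, -0.0]
grip_width: 0.0512
grasp_force: 0.0
```

>>> step_arm(targets="0.2 0 0 0.01 0 0 0; 0.3 0 0 0.03 0 0 0; 0.4 0 0 0.06 0 0 0; 0.6 0 0 0.1 0 0 0; 0.8 0 0 0.15 0 0 0; 1 0 0 0.21 0 0 0; 1 0 0 0.27 0 0 0; 1 0 0 0.3 0 0 0; 1 0 0 0.3 0 0 0")

```text
clock: 8.3
eef_pos: [0.634, -0.1169, 0.1701]
tool_rot: [-0.001, 1.0, -0.001, 0.005]
ft_force: [-0.0, 0.5, 0.2]
grip_width: 0.0853
grasp_force: 0.0
```

```bash
python3 look.py w5
```

```text
8.35 [ 0.6328 -0.1166  0.1672] [-6.0e-04  1.0e+00 -6.0e-04  3.4e-03] [-0.182  0.553  0.305  1.316 -0.    -0.183] [[-0.001, -0.946, -0.323, 0.552], [1.0, -0.002, 0.001, -0.117], [-0.002, -0.323, 0.946, 0.312], [0.0, 0.0, 0.0, 1.0]]
```

View pics/w5.png

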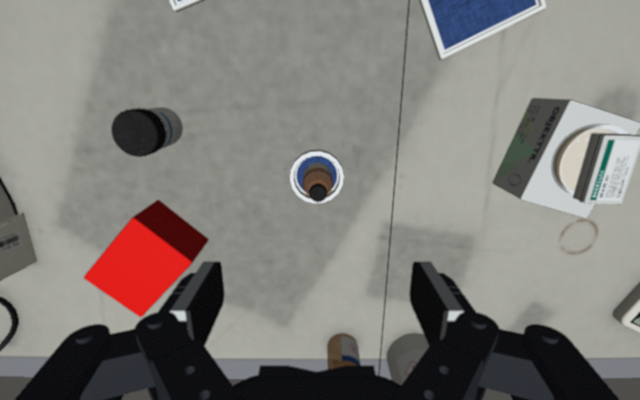

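The bottle stands upright, centred in the cup (317,180). Next is the cover-slip box.

>>> step_arm(targets="1 -0.004 0.03 0 0 0 0; 1 -0.01 0.08 0 0 0 0; 1 -0.018 0.14 0 0 0 0; 1 -0.026 0.2 0 0 0 0; 1 -0.034 0.26 0 0 0 0; 1 -0.04 0.32 0 0 0 0; 1 -0.045 0.38 0 0 0 0; 1 -0.048 0.42 -0.02 0 0 0; 1 -0.048 0.441 -0.05 0 0 0; 1 -0.048 0.441 -0.08 0 0 0")

```text
clock: 9.18
eef_pos: [0.6052, 0.1082, 0.1214]
tool_rot: [-0.003, 1.0, 0.0, -0.001]
ft_force: [-0.4, -0.3, -0.7]
grip_width: 0.0852
grasp_force: 0.0
```

>>> step_arm(targets="1 0 0 -0.03 0 0 0; 1 0 0 -0.06 0 0 0; 1 0 0 -0.08 0 0 0; 1 0 0 -0.095 0 0 0; 1 0 0 -0.095 0 0 0; 1 0 0 -0.095 0 0 0; 1 0 0 -0.095 0 0 0")

```text
clock: 9.77
eef_pos: [0.6074, 0.1043, 0.0765]
tool_rot: [-0.001, 1.0, 0.0, 0.001]
ft_force: [-0.4, 0.4, 0.2]
grip_width: 0.0857
grasp_force: 0.0
```

```bash
python3 look.py w6
```

```text
9.8167 [0.6077 0.1043 0.0768] [-5.e-04  1.e+00  2.e-04  9.e-04] [0.17  0.568 0.085 1.086 0.    0.169] [[-0.001, -0.949, -0.314, 0.526], [1.0, -0.001, -0.001, 0.104], [0.001, -0.314, 0.949, 0.219], [0.0, 0.0, 0.0, 1.0]]
```

View pics/w6.png

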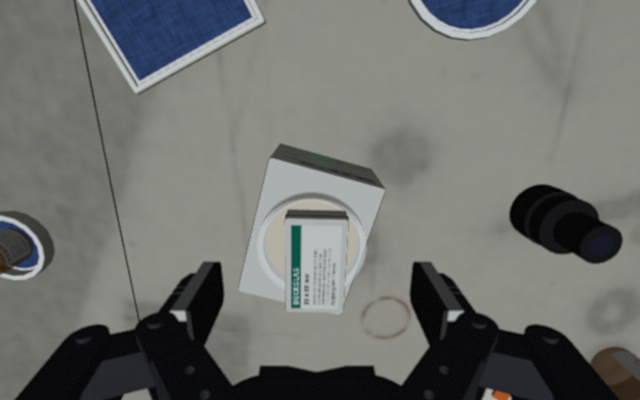

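```bash
python3 - <<'E'
from h import *
i=np.load("pics/w6.npy",allow_pickle=True).item()
b=px2w(i,[(288,222),(348,221),(345,314),(286,311)],.078); print(b.round(4),b.mean(0))
d=px2w(i,[(257,245),(366,245),(312,194)],.064); print("dish",d.round(4))
c=px2w(i,[(273,158),(384,188),(239,292)],.05); print("carton",c.round(4),(c[1]+c[2])/2)
E
```

```text
[[0.584  0.0911 0.078 ]
 [0.5834 0.119  0.078 ]
 [0.635  0.1191 0.078 ]
 [0.6332 0.0888 0.078 ]] [0.60889445 0.10451002 0.078     ]
dish [[0.6027 0.0733 0.064 ]
 [0.6026 0.1303 0.064 ]
 [0.5747 0.1021 0.064 ]]
carton [[0.5594 0.0816 0.05  ]
 [0.5757 0.1407 0.05  ]
 [0.6409 0.0578 0.05  ]] [0.6082709  0.09927967 0.05      ]
```

>>> step_arm(targets="1 0.003 0 -0.01 0 0 0; 1 0.003 0 -0.019 0 0 0; 1 0.003 0 -0.019 0 0 0; 0.3 0.003 0 -0.019 0 0 0; 0 0.003 0 -0.019 0 0 0; -0.3 0.003 0 -0.019 0 0 0; -0.6 0.003 0 -0.019 0 0 0; -1 0.003 0 -0.019 0 0 0; -1 0.003 0 -0.019 0 0 0; -1 0.003 0 -0.019 0 0 0")

```text
clock: 10.65
eef_pos: [0.6088, 0.1043, 0.0668]
tool_rot: [-0.001, 1.0, 0.0, 0.001]
ft_force: [0.6, 0.3, 2.3]
grip_width: 0.0284
grasp_force: 59.3
```

>>> step_arm(targets="-1 0 0 0 0 0 0; -1 0 0 0.004 0 0 0; -1 0 0 0.012 0 0 0; -1 0 0 0.03 0 0 0; -1 0 0 0.06 0 0 0; -1 0 0 0.1 0 0 0; -1 0 0 0.13 0 0 0; -1 0 0 0.15 0 0 0; -1 0 0 0.15 0 0 0")

```text
clock: 11.4
eef_pos: [0.6102, 0.1045, 0.1446]
tool_rot: [-0.001, 1.0, 0.0, 0.003]
ft_force: [0.4, -0.5, -0.6]
grip_width: 0.0285
grasp_force: 59.1
```

>>> step_arm(targets="-1 -0.015 -0.03 0 0 0 0.04; -1 -0.045 -0.09 0 0 0 0.1; -1 -0.08 -0.16 0 0 0 0.16; -1 -0.115 -0.23 0 0 0 0.22; -1 -0.15 -0.3 0 0 0 0.28; -1 -0.185 -0.37 0 0 0 0.34; -1 -0.22 -0.44 0 0 0 0.39; -1 -0.255 -0.51 0 0 0 0.415; -1 -0.285 -0.57 0 0 0 0.415; -1 -0.31 -0.62 0 0 0 0.415")

```text
clock: 12.23
eef_pos: [0.4514, -0.2075, 0.1406]
tool_rot: [-0.162, 0.987, 0.0, -0.001]
ft_force: [0.5, 0.1, -0.5]
grip_width: 0.0282
grasp_force: 59.2
```

>>> step_arm(targets="-1 -0.014 -0.025 0 0 0 0; -1 -0.02 -0.035 -0.03 0 0 0; -1 -0.02 -0.035 -0.07 0 0 0; -1 -0.02 -0.035 -0.11 0 0 0; -1 -0.02 -0.035 -0.15 0 0 0; -1 -0.02 -0.035 -0.18 0 0 0; -1 -0.02 -0.035 -0.2 0 0 0; -1 -0.02 -0.035 -0.21 0 0 0; -1 -0.02 -0.035 -0.21 0 0 0; -1 -0.02 -0.035 -0.21 0 0 0")

```text
clock: 13.07
eef_pos: [0.4436, -0.2233, 0.0365]
tool_rot: [-0.163, 0.987, -0.0, 0.0]
ft_force: [-0.4, -0.3, 0.6]
grip_width: 0.0286
grasp_force: 59.2
```

```bash
python3 look.py w7
```

```text
13.1167 [ 0.4441 -0.2236  0.037 ] [-1.629e-01  9.866e-01 -4.000e-04  6.000e-04] [-0.466  0.41  -0.308  0.852  0.    -0.794] [[-0.322, -0.899, -0.297, 0.367], [0.947, -0.305, -0.101, -0.249], [0.001, -0.313, 0.95, 0.179], [0.0, 0.0, 0.0, 1.0]]
```

View pics/w7.png

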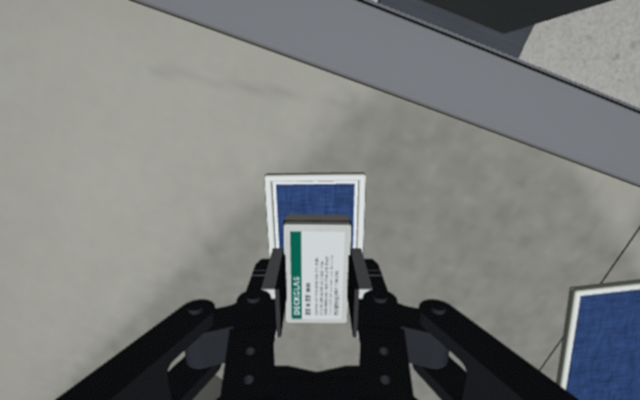

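```bash
python3 - <<'E'
from h import *
i=np.load("pics/w7.npy",allow_pickle=True).item()
R=i["pose"][:3,:3]; u=-R[:,1]; u[2]=0; u/=np.linalg.norm(u)  # image-down on the table
n=px2w(i,[(265,175),(366,174)],.006); print(n, n.mean(0)-(-u)*.039)
b=px2w(i,[(284,222),(351,222),(347,323),(285,323)],.048); print(b,b.mean(0)); print(u)
E
```

```text
[[ 0.41668894 -0.26181971  0.006     ]
 [ 0.39850145 -0.20998888  0.006     ]] [ 0.44452523 -0.22336745  0.006     ]
[[ 0.42205059 -0.24525569  0.048     ]
 [ 0.41275148 -0.21785874  0.048     ]
 [ 0.46262299 -0.20108616  0.048     ]
 [ 0.47224677 -0.22945756  0.048     ]] [ 0.44241796 -0.22341453  0.048     ]
[0.946924   0.32145753 0.        ]
```

>>> step_arm(targets="-1 0.002 0 -0.012 0 0 0; -1 0.004 0 -0.024 0 0 0; -1 0.004 0 -0.036 0 0 0; -1 0.004 0 -0.046 0 0 0; -1 0.004 0 -0.053 0 0 0; -1 0.004 0 -0.057 0 0 0; -1 0.004 0 -0.059 0 0 0; -1 0.004 0 -0.059 0 0 0; -1 0.004 0 -0.059 0 0 0; -1 0.004 0 -0.059 0 0 0")

```text
clock: 13.95
eef_pos: [0.4456, -0.2234, 0.007]
tool_rot: [-0.163, 0.987, -0.0, 0.0]
ft_force: [-0.1, -0.2, 0.1]
grip_width: 0.0283
grasp_force: 59.2
```

>>> step_arm(targets="-1 0 0 -0.002 0 0 0; -1 0 0 -0.003 0 0 0; -1 0 0 -0.003 0 0 0; -1 0 0 -0.003 0 0 0; -1 0 0 -0.003 0 0 0")

```text
clock: 14.37
eef_pos: [0.4458, -0.2235, 0.006]
tool_rot: [-0.163, 0.987, -0.0, 0.0]
ft_force: [-1.1, -0.6, 5.3]
grip_width: 0.0288
grasp_force: 59.8
```

>>> step_arm(targets="-0.3 0 0 0 0 0 0; -0.1 0 0 0 0 0 0; 0.1 0 0 0 0 0 0; 0.2 0 0 0 0 0 0; 0.3 0 0 0 0 0 0; 0.3 0 0 0 0 0 0; 0.3 0 0 0 0 0 0; 0.3 0 0 0 0 0 0")

```text
clock: 15.03
eef_pos: [0.4454, -0.2233, 0.0052]
tool_rot: [-0.163, 0.987, 0.0, -0.0]
ft_force: [0.5, 0.5, 0.7]
grip_width: 0.0555
grasp_force: 0.0
```

>>> step_arm(targets="0.3 0 0 0.01 0 0 0; 0.5 0 0 0.03 0 0 0; 0.7 0 0 0.06 0 0 0; 1 0 0 0.1 0 0 0; 1 0 0 0.16 0 0 0; 1 0 0 0.22 0 0 0; 1 0 0 0.27 0 0 0; 1 0 0 0.3 0 0 0; 1 0 0 0.3 0 0 0; 1 0 0 0.3 0 0 0")

```text
clock: 15.87
eef_pos: [0.4462, -0.2237, 0.157]
tool_rot: [-0.163, 0.987, -0.001, 0.001]
ft_force: [-0.2, 0.1, 1.0]
grip_width: 0.0855
grasp_force: 0.0
```

```bash
python3 look.py w8; python3 - <<'E'
from h import *
# felt-blue and white check without viewing: centre of box as bright region inside the tray
i=np.load("pics/w8.npy",allow_pickle=True).item(); im=cv2.imread("pics/w8.png")
c=w2px(i,[[.445,-.2235,.017]])[0]; print(c)
h=cv2.cvtColor(im,cv2.COLOR_BGR2HSV); m=cv2.inRange(h,(105,110,40),(125,255,255))
n,l,s,ce=cv2.connectedComponentsWithStats(m)
for k in range(1,n):
    if s[k,4]>150: print(s[k],ce[k],px2w(i,[ce[k]],.003)[0].round(4))
E
```

```text
15.9167 [ 0.4453 -0.2232  0.1556] [-1.629e-01  9.866e-01 -2.000e-04  2.000e-04] [-0.465  0.283 -0.141  1.146  0.    -0.792] [[-0.322, -0.898, -0.299, 0.369], [0.947, -0.306, -0.1, -0.249], [-0.002, -0.316, 0.949, 0.299], [0.0, 0.0, 0.0, 1.0]]
[317.15415133 184.97915305]
[295 147  46  66 842] [317.84085511 169.52969121] [ 0.4345 -0.2264  0.003 ]
[ 487  213   85   93 6419] [527.38105624 258.6521265 ] [0.4535 0.0064 0.003 ]
```

>>> step_arm(targets="1 0.015 0.03 0 0 0 -0.04; 1 0.045 0.09 0 0 0 -0.1; 1 0.08 0.16 0 0 0 -0.16; 1 0.115 0.23 0 0 0 -0.22; 1 0.15 0.3 0 0 0 -0.28; 1 0.185 0.37 0 0 0 -0.34; 1 0.22 0.44 0 0 0 -0.39; 1 0.25 0.51 0 0 0 -0.415; 1 0.28 0.57 0 0 0 -0.415; 1 0.305 0.63 0 0 0 -0.415")

```text
clock: 16.75
eef_pos: [0.5974, 0.0936, 0.1531]
tool_rot: [-0.001, 1.0, -0.0, -0.002]
ft_force: [-0.3, -0.2, 0.6]
grip_width: 0.0856
grasp_force: 0.0
```

>>> step_arm(targets="1 0.01 0.021 0 0 0 0; 1 0.01 0.021 -0.03 0 0 0; 1 0.01 0.021 -0.06 0 0 0; 1 0.01 0.021 -0.1 0 0 0; 1 0.01 0.021 -0.14 0 0 0; 1 0.01 0.021 -0.16 0 0 0; 1 0.01 0.021 -0.17 0 0 0; 1 0.01 0.021 -0.17 0 0 0; 1 0.01 0.021 -0.17 0 0 0; 1 0.01 0.021 -0.17 0 0 0")

```text
clock: 17.58
eef_pos: [0.6038, 0.1022, 0.0715]
tool_rot: [-0.001, 1.0, 0.0, 0.001]
ft_force: [-0.4, 0.1, 0.4]
grip_width: 0.0854
grasp_force: 0.0
```

```bash
python3 look.py w9; python3 -c "
import cv2; a=cv2.imread('pics/w9.png'); b=cv2.imread('pics/w8.png')
c=cv2.resize(b[120:240,220:420],(400,240),interpolation=2); import numpy as np
o=np.zeros((590,640,3),'uint8'); o[:350]=a[50:]; o[350:590,:400]=c; cv2.imwrite('pics/m1.png',o)"
```

```text
17.6333 [0.604  0.1022 0.0717] [-5.0e-04  1.0e+00  2.0e-04  1.2e-03] [ 0.168  0.565  0.065  1.068 -0.     0.167] [[-0.001, -0.949, -0.315, 0.523], [1.0, -0.001, -0.001, 0.102], [0.001, -0.315, 0.949, 0.214], [0.0, 0.0, 0.0, 1.0]]
```

View pics/m1.png

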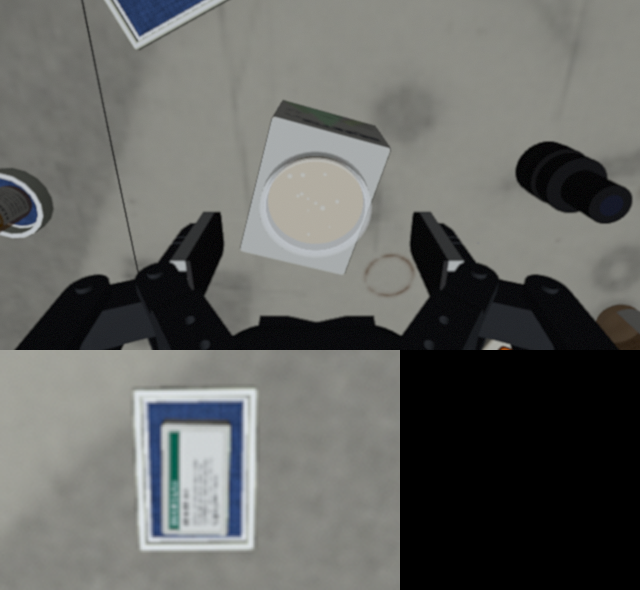

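The box lies flat within the small tray. The dish, at (316,205) in the composite, is midway between the fingers, and the carton's corners are visible.

```bash
python3 - <<'E'
from h import *
i=np.load("pics/w9.npy",allow_pickle=True).item()
d=px2w(i,[(259,255),(372,255),(316,207),(316,305)],.064); print(d.round(4))
c=px2w(i,[(276,167),(389,199),(345,325),(241,301)],.05); e=np.roll(c,-1,0)-c
print(c.round(4),c.mean(0),np.degrees(np.arctan2(e[:,1],e[:,0])),np.linalg.norm(e,axis=1))
E
```

```text
[[0.6023 0.0728 0.064 ]
 [0.6023 0.1307 0.064 ]
 [0.5762 0.102  0.064 ]
 [0.6326 0.1021 0.064 ]]
[[0.5595 0.0815 0.05  ]
 [0.5767 0.1406 0.05  ]
 [0.6573 0.1197 0.05  ]
 [0.6402 0.0578 0.05  ]] [0.60840806 0.09990056 0.05      ] [  73.77648477  -14.54977236 -105.43062454  163.59339584] [0.0614864  0.08323191 0.06419229 0.08408512]
```

>>> step_arm(targets="1 0 0 -0.015 0 0 0; 1 0 0 -0.03 0 0 0; 1 0 0 -0.04 0 0 0; 1 0 0 -0.044 0 0 0; 1 0 0 -0.044 0 0 0; 1 0 0 -0.044 0 0 0; 0.7 0 0 -0.044 0 0 0; 0.5 0 0 -0.044 0 0 0; 0.3 0 0 -0.044 0 0 0; 0.1 0 0 -0.044 0 0 0")

```text
clock: 18.47
eef_pos: [0.6035, 0.1023, 0.0497]
tool_rot: [-0.001, 1.0, 0.0, 0.001]
ft_force: [-1.0, 0.5, 5.9]
grip_width: 0.053
grasp_force: 61.6
```

>>> step_arm(targets="-0.5 0 0 0 0 0 0; -1 0 0 0 0 0 0; -1 0 0 0 0 0 0; -1 0 0 0 0 0 0; -1 0 0 0 0 0 0; -1 0 0 0 0 0 0")

```text
clock: 18.97
eef_pos: [0.6035, 0.1023, 0.0497]
tool_rot: [-0.001, 1.0, 0.0, 0.001]
ft_force: [-1.6, -0.0, 5.3]
grip_width: 0.0532
grasp_force: 61.6
```

>>> step_arm(targets="-1 0 0 0.003 0 0 0; -1 0 0 0.008 0 0 0; -1 0 0 0.02 0 0 0; -1 0 0 0.04 0 0 0; -1 0 0 0.07 0 0 0; -1 0 0 0.1 0 0 0; -1 0 0 0.12 0 0 0; -1 0 0 0.12 0 0 0; -1 0 0 0.12 0 0 0")

```text
clock: 19.72
eef_pos: [0.6036, 0.1023, 0.1093]
tool_rot: [-0.001, 1.0, 0.0, 0.001]
ft_force: [-0.0, 0.1, 0.1]
grip_width: 0.053
grasp_force: 62.7
```

>>> step_arm(targets="-1 -0.015 0.01 0 0 0 0; -1 -0.045 0.028 0 0 0 0; -1 -0.09 0.055 0 0 0 0; -1 -0.14 0.086 0 0 0 0; -1 -0.19 0.116 0 0 0 0; -1 -0.24 0.146 0 0 0 0; -1 -0.28 0.171 0 0 0 0; -1 -0.302 0.184 0 0 0 0; -1 -0.302 0.184 0 0 0 0; -1 -0.302 0.184 0 0 0 0")

```text
clock: 20.55
eef_pos: [0.4515, 0.1944, 0.108]
tool_rot: [-0.001, 1.0, -0.0, -0.0]
ft_force: [0.3, 0.1, 0.4]
grip_width: 0.0531
grasp_force: 62.7
```

>>> step_arm(targets="-1 0 0 -0.02 0 0 0; -1 0 0 -0.05 0 0 0; -1 0 0 -0.08 0 0 0; -1 0 0 -0.1 0 0 0; -1 0 0 -0.11 0 0 0; -1 0 0 -0.11 0 0 0; -1 0 0 -0.11 0 0 0")

```text
clock: 21.13
eef_pos: [0.4522, 0.1939, 0.053]
tool_rot: [-0.0, 1.0, -0.0, -0.0]
ft_force: [-0.1, 0.4, -0.6]
grip_width: 0.053
grasp_force: 62.8
```

```bash
python3 look.py w10; python3 - <<'E'
from h import *
i=np.load("pics/w10.npy",allow_pickle=True).item(); im=cv2.imread("pics/w10.png")
h=cv2.cvtColor(im,cv2.COLOR_BGR2HSV); m=cv2.inRange(h,(105,110,40),(125,255,255))
n,l,s,ce=cv2.connectedComponentsWithStats(m)
for k in range(1,n):
    if s[k,4]>150: print(s[k])
# outline of felt in world: fit circle of visible blue near centre at z=.003
ys,xs=np.nonzero(m); P=px2w(i,np.c_[xs,ys],.003); P=P[np.hypot(P[:,0]-.4525,P[:,1]-.1945)<.06]
print(P.min(0),P.max(0))
E
```

```text
21.1833 [0.4526 0.1941 0.0535] [-3.e-04  1.e+00  1.e-04  3.e-04] [ 0.405  0.38  -0.301  0.889 -0.     0.405] [[-0.001, -0.95, -0.313, 0.371], [1.0, -0.001, -0.0, 0.194], [0.0, -0.313, 0.95, 0.195], [0.0, 0.0, 0.0, 1.0]]
[    0   135   124   176 12537]
[ 261  172  114   73 4934]
[0.4173036  0.15853762 0.003     ] [0.46520427 0.23062461 0.003     ]
```

>>> step_arm(targets="-1 0.001 0 -0.015 0 0 0; -1 0.002 0 -0.032 0 0 0; -1 0.002 0 -0.05 0 0 0; -1 0.002 0 -0.066 0 0 0; -1 0.002 0 -0.078 0 0 0; -1 0.002 0 -0.087 0 0 0; -1 0.002 0 -0.093 0 0 0; -1 0.002 0 -0.096 0 0 0; -1 0.002 0 -0.097 0 0 0; -1 0.002 0 -0.097 0 0 0")

```text
clock: 22.02
eef_pos: [0.4531, 0.1943, 0.0049]
tool_rot: [-0.001, 1.0, 0.0, 0.0]
ft_force: [-0.9, -0.4, 0.0]
grip_width: 0.0531
grasp_force: 62.8
```

>>> step_arm(targets="-1 0 0 -0.002 0 0 0; -1 0 0 -0.003 0 0 0; -1 0 0 -0.003 0 0 0; -1 0 0 -0.003 0 0 0")

```text
clock: 22.35
eef_pos: [0.453, 0.1942, 0.0035]
tool_rot: [-0.001, 1.0, 0.0, 0.0]
ft_force: [0.6, 0.1, -0.3]
grip_width: 0.0533
grasp_force: 62.8
```

>>> step_arm(targets="-1 0 0 -0.001 0 0 0; -1 0 0 -0.002 0 0 0; -1 0 0 -0.002 0 0 0; -1 0 0 -0.002 0 0 0")

```text
clock: 22.68
eef_pos: [0.453, 0.1943, 0.0027]
tool_rot: [-0.001, 1.0, 0.0, 0.0]
ft_force: [-1.0, -0.3, 5.5]
grip_width: 0.0532
grasp_force: 63.2
```

>>> step_arm(targets="0.3 0 0 0 0 0 0; 0.4 0 0 0 0 0 0; 0.5 0 0 0 0 0 0; 0.6 0 0 0 0 0 0; 0.8 0 0 0 0 0 0; 1 0 0 0 0 0 0; 1 0 0 0 0 0 0; 1 0 0 0 0 0 0; 1 0 0 0 0 0 0")

```text
clock: 23.43
eef_pos: [0.4529, 0.1942, 0.0023]
tool_rot: [-0.001, 1.0, 0.0, -0.0]
ft_force: [-0.6, -0.0, -0.3]
grip_width: 0.0854
grasp_force: 0.0
```

>>> step_arm(targets="1 0 0 0.01 0 0 0; 1 0 0 0.03 0 0 0; 1 0 0 0.06 0 0 0; 1 0 0 0.1 0 0 0; 1 0 0 0.15 0 0 0; 1 0 0 0.2 0 0 0; 1 0 0 0.23 0 0 0; 1 0 0 0.24 0 0 0; 1 0 0 0.24 0 0 0; 1 0 0 0.24 0 0 0")

```text
clock: 24.27
eef_pos: [0.4527, 0.1941, 0.1223]
tool_rot: [-0.001, 1.0, 0.0, 0.0]
ft_force: [-0.3, -0.2, -0.8]
grip_width: 0.0854
grasp_force: 0.0
```

```bash
python3 look.py w11; python3 - <<'E'
from h import *
i=np.load("pics/w11.npy",allow_pickle=True).item(); im=cv2.imread("pics/w11.png")
m=cv2.inRange(cv2.cvtColor(im,cv2.COLOR_BGR2HSV),(105,110,40),(125,255,255))
ys,xs=np.nonzero(m); P=px2w(i,np.c_[xs,ys],.003); P=P[np.hypot(P[:,0]-.453,P[:,1]-.1945)<.06]
print(P.min(0),P.max(0),P.mean(0))
E
```

```text
24.3167 [0.4522 0.1939 0.1215] [-6.e-04  1.e+00 -3.e-04 -7.e-04] [ 0.405  0.304 -0.209  1.06   0.     0.404] [[-0.001, -0.95, -0.313, 0.372], [1.0, -0.001, -0.001, 0.194], [0.0, -0.313, 0.95, 0.265], [0.0, 0.0, 0.0, 1.0]]
[0.41784541 0.15928404 0.003     ] [0.47761809 0.23012114 0.003     ] [0.43583986 0.19538048 0.003     ]
```

>>> step_arm(targets="1 0.015 -0.01 0 0 0 -0.04; 1 0.045 -0.028 0 0 0 -0.1; 1 0.09 -0.055 0 0 0 -0.16; 1 0.14 -0.086 0 0 0 -0.22; 1 0.19 -0.116 0 0 0 -0.28; 1 0.24 -0.146 0 0 0 -0.33; 1 0.28 -0.171 0 0 0 -0.344; 1 0.31 -0.188 0 0 0 -0.344; 1 0.31 -0.188 0 0 0 -0.344; 1 0.31 -0.188 0 0 0 -0.344")

```text
clock: 25.15
eef_pos: [0.6078, 0.099, 0.1203]
tool_rot: [0.135, 0.991, -0.0, -0.002]
ft_force: [-0.2, -1.1, 0.7]
grip_width: 0.0854
grasp_force: 0.0
```

```bash
python3 look.py w12; python3 -c "
import cv2,numpy as np; a=cv2.imread('pics/w12.png'); b=cv2.imread('pics/w11.png')
o=np.zeros((600,640,3),'uint8'); o[:400]=a; o[400:,:300]=cv2.resize(b[130:280,210:435],(300,200),interpolation=2); cv2.imwrite('pics/m2.png',o)"
```

```text
25.2 [0.607  0.0997 0.1206] [ 1.348e-01  9.909e-01 -4.000e-04 -1.600e-03] [0.163 0.534 0.148 1.188 0.    0.433] [[0.268, -0.916, -0.299, 0.53], [0.963, 0.255, 0.084, 0.121], [-0.001, -0.31, 0.951, 0.263], [0.0, 0.0, 0.0, 1.0]]
```

View pics/m2.png

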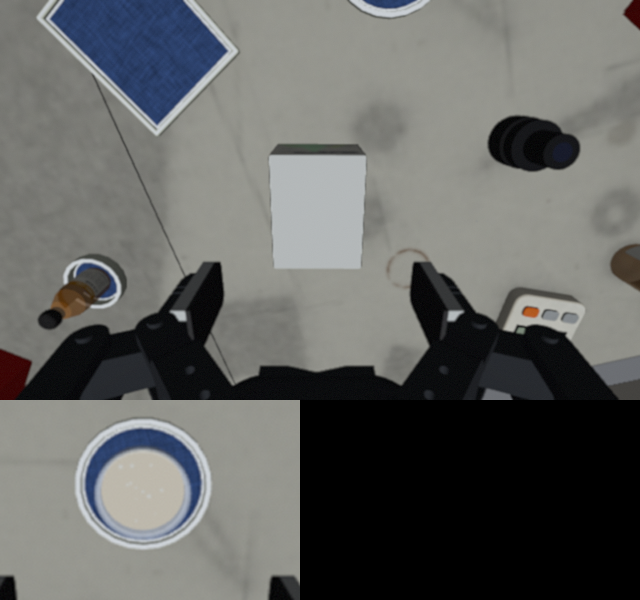

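The dish lies within its rest. The carton (corners (270,155), (366,155), (361,269), (275,269)) is square to the gripper and centred on it.

```bash
python3 - <<'E'
from h import *
i=np.load("pics/w12.npy",allow_pickle=True).item()
c=px2w(i,[(270,155),(366,155),(361,269),(275,269)],.05); e=np.roll(c,-1,0)-c
print(c.mean(0),np.degrees(np.arctan2(e[:,1],e[:,0])),np.linalg.norm(e,axis=1))
i=np.load("pics/w11.npy",allow_pickle=True).item()
s=lambda x,y:(x*.75+210,(y-400)*.75+130)
print("rest",px2w(i,[s(75,485),s(211,485),s(143,419),s(143,550)],.006),"dish",px2w(i,[s(95,490),s(191,490),s(143,446),s(143,538)],.017))
E
```

```text
[0.60866341 0.09978412 0.05      ] [  74.46189298  -15.34051901 -105.51509208  164.40558654] [0.06306582 0.08467834 0.06344108 0.08470336]
rest [[0.45216823 0.15259898 0.006     ]
 [0.45205849 0.23719027 0.006     ]
 [0.41116697 0.19480358 0.006     ]
 [0.49661693 0.1949875  0.006     ]] dish [[0.45186344 0.16617449 0.017     ]
 [0.4517893  0.22355264 0.017     ]
 [0.42507884 0.19480457 0.017     ]
 [0.48311115 0.19492954 0.017     ]]
```

>>> step_arm(targets="1 0 0 -0.03 0 0 0; 1 0 0 -0.07 0 0 0; 1 0 0 -0.11 0 0 0; 1 0 0 -0.15 0 0 0; 1 0 0 -0.18 0 0 0; 1 0 0 -0.205 0 0 0; 1 0 0 -0.22 0 0 0; 1 0 0 -0.23 0 0 0; 1 0 0 -0.23 0 0 0; 1 0 0 -0.23 0 0 0")

```text
clock: 26.03
eef_pos: [0.6079, 0.1005, 0.0077]
tool_rot: [0.134, 0.991, 0.0, 0.0]
ft_force: [-0.6, 0.3, 0.4]
grip_width: 0.0856
grasp_force: 0.0
```

>>> step_arm(targets="0.8 0 0 0 0 0 0; 0.6 0 0 0 0 0 0; 0.4 0 0 0 0 0 0; 0 0 0 0 0 0 0; -0.5 0 0 0 0 0 0; -1 0 0 0 0 0 0; -1 0 0 0 0 0 0; -1 0 0 0 0 0 0")

```text
clock: 26.7
eef_pos: [0.609, 0.1003, 0.0087]
tool_rot: [0.134, 0.991, 0.0, 0.001]
ft_force: [-0.4, -0.6, 5.7]
grip_width: 0.0647
grasp_force: 67.5
```

>>> step_arm(targets="-1 0 0 0.003 0 0 0; -1 0 0 0.008 0 0 0; -1 0 0 0.02 0 0 0; -1 0 0 0.04 0 0 0; -1 0 0 0.07 0 0 0; -1 0 0 0.09 0 0 0; -1 0 0 0.1 0 0 0; -1 0 0 0.1 0 0 0; -1 0 0 0.1 0 0 0")

```text
clock: 27.45
eef_pos: [0.6081, 0.1002, 0.0577]
tool_rot: [0.134, 0.991, 0.0, 0.0]
ft_force: [-0.1, 0.8, -1.5]
grip_width: 0.0642
grasp_force: 66.8
```

>>> step_arm(targets="-1 -0.01 -0.006 0 0 0 0.04; -1 -0.03 -0.018 0 0 0 0.12; -1 -0.065 -0.04 0 0 0 0.23; -1 -0.105 -0.064 0 0 0 0.35; -1 -0.145 -0.088 0 0 0 0.47; -1 -0.185 -0.112 0 0 0 0.59; -1 -0.225 -0.137 0 0 0 0.71; -1 -0.26 -0.158 0 0 0 0.82; -1 -0.285 -0.173 0 0 0 0.9; -1 -0.303 -0.184 0 0 0 0.933")

```text
clock: 28.28
eef_pos: [0.4538, 0.0075, 0.0565]
tool_rot: [-0.231, 0.973, 0.0, -0.001]
ft_force: [-0.1, -0.2, -1.4]
grip_width: 0.0644
grasp_force: 66.8
```

>>> step_arm(targets="-1 0 0 0 0 0 0; -1 0 0 -0.01 0 0 0; -1 0 0 -0.025 0 0 0; -1 0 0 -0.035 0 0 0; -1 0 0 -0.04 0 0 0; -1 0 0 -0.04 0 0 0; -1 0 0 -0.04 0 0 0")

```text
clock: 28.87
eef_pos: [0.4564, 0.0084, 0.0368]
tool_rot: [-0.23, 0.973, 0.0, -0.0]
ft_force: [0.5, -0.5, -1.2]
grip_width: 0.0638
grasp_force: 66.8
```

```bash
python3 look.py w13; python3 - <<'E'
from h import *
for n in("wrist","top"):
    i=bot.camera_info(n); im=bot.camera(n)[:,:,::-1].copy()
    hsv=cv2.cvtColor(im,cv2.COLOR_BGR2HSV); m=cv2.inRange(hsv,(105,110,40),(125,255,255))
    ys,xs=np.nonzero(m); P=px2w(i,np.c_[xs,ys],.003)
    a=np.radians(26.5); u=np.array([np.cos(a),np.sin(a)]); v=np.array([-u[1],u[0]])
    Q=(P[:,:2]-[.4567,.0083]); Q=np.c_[Q@u,Q@v]; Q=Q[(abs(Q[:,0])<.065)&(abs(Q[:,1])<.055)]
    print(n,len(Q),np.percentile(Q,[.5,99.5],axis=0) if len(Q) else 0)
    cv2.imwrite(f"pics/x_{n}.png",im)
E
```

```text
28.9167 [0.4566 0.0084 0.0371] [-2.300e-01  9.732e-01  1.000e-04 -2.000e-04] [ 0.018  0.345 -0.412  0.814  0.    -0.446] [[-0.448, -0.85, -0.279, 0.384], [0.894, -0.425, -0.141, -0.028], [0.001, -0.312, 0.95, 0.179], [0.0, 0.0, 0.0, 1.0]]
wrist 3660 [[-0.05035504 -0.03957738]
 [-0.03638515  0.03927819]]
top 30 [[-0.03097785  0.03265765]
 [ 0.04768747  0.03882355]]
```

>>> step_arm(targets="-1 0 0 -0.01 0 0 0; -1 0 0 -0.02 0 0 0; -1 0 0 -0.029 0 0 0; -1 0 0 -0.037 0 0 0; -1 0 0 -0.043 0 0 0; -1 0 0 -0.047 0 0 0; -1 0 0 -0.049 0 0 0; -1 0 0 -0.049 0 0 0; -1 0 0 -0.049 0 0 0")

```text
clock: 29.77
eef_pos: [0.4565, 0.0082, 0.0128]
tool_rot: [-0.23, 0.973, -0.0, 0.0]
ft_force: [1.8, -0.5, -1.3]
grip_width: 0.0643
grasp_force: 66.8
```

>>> step_arm(targets="-1 0 0 -0.001 0 0 0; -1 0 0 -0.002 0 0 0; -1 0 0 -0.003 0 0 0; -1 0 0 -0.003 0 0 0; -1 0 0 -0.003 0 0 0")

```text
clock: 30.18
eef_pos: [0.4566, 0.0082, 0.0116]
tool_rot: [-0.23, 0.973, -0.0, 0.0]
ft_force: [-1.3, -0.3, 1.8]
grip_width: 0.0642
grasp_force: 67.3
```

Contact has just begun. One millimetre more, then release.

>>> step_arm(targets="-1 0 0 -0.001 0 0 0; -1 0 0 -0.002 0 0 0; -1 0 0 -0.002 0 0 0; -1 0 0 -0.002 0 0 0")

```text
clock: 30.52
eef_pos: [0.4566, 0.0082, 0.0116]
tool_rot: [-0.23, 0.973, -0.0, 0.0]
ft_force: [-3.4, -1.5, 11.3]
grip_width: 0.0641
grasp_force: 68.5
```

>>> step_arm(targets="0.55 0 0 0 0 0 0; 0.65 0 0 0 0 0 0; 0.8 0 0 0 0 0 0; 1 0 0 0 0 0 0; 1 0 0 0 0 0 0; 1 0 0 0 0 0 0; 1 0 0 0 0 0 0; 1 0 0 0 0 0 0")

```text
clock: 31.18
eef_pos: [0.4564, 0.0082, 0.0102]
tool_rot: [-0.23, 0.973, 0.0, -0.0]
ft_force: [-0.1, 0.3, 0.3]
grip_width: 0.0854
grasp_force: 0.0
```

>>> step_arm(targets="1 0 0 0.01 0 0 0; 1 0 0 0.03 0 0 0; 1 0 0 0.06 0 0 0; 1 0 0 0.1 0 0 0; 1 0 0 0.15 0 0 0; 1 0 0 0.2 0 0 0; 1 0 0 0.25 0 0 0; 1 0 0 0.28 0 0 0; 1 0 0 0.3 0 0 0; 1 0 0 0.3 0 0 0")

```text
clock: 32.02
eef_pos: [0.4582, 0.0083, 0.1632]
tool_rot: [-0.23, 0.973, -0.001, 0.003]
ft_force: [0.6, 0.1, -0.6]
grip_width: 0.0858
grasp_force: 0.0
```

```bash
python3 look.py w14; python3 - <<'E'
from h import *
i=np.load("pics/w14.npy",allow_pickle=True).item(); im=cv2.imread("pics/w14.png")
m=cv2.inRange(cv2.cvtColor(im,cv2.COLOR_BGR2HSV),(105,110,40),(125,255,255))
ys,xs=np.nonzero(m); P=px2w(i,np.c_[xs,ys],.003)
a=np.radians(26.5); u=np.array([np.cos(a),np.sin(a)]); v=np.array([-u[1],u[0]])
Q=P[:,:2]-[.4567,.0083]; Q=np.c_[Q@u,Q@v]; Q=Q[(abs(Q[:,0])<.06)&(abs(Q[:,1])<.05)]
print(len(Q),np.percentile(Q,[.5,99.5],axis=0))
# side strips: widths left/right
for lo,hi in((-.02,0),(0,.02)):
    s=Q[(Q[:,0]>lo)&(Q[:,0]<hi)]; print([ (t.min(),t.max()) for t in(s[s[:,1]<0][:,1],s[s[:,1]>0][:,1]) if len(t)])
# carton top: low-saturation bright blob
h=cv2.cvtColor(im,cv2.COLOR_BGR2HSV); c=w2px(i,[[.4567,.0083,.053]])[0].astype(int); ref=im[c[1],c[0]].astype(int); print(c,ref)
w=(abs(im.astype(int)-ref).max(2)<14).astype('uint8'); n,l,st,ce=cv2.connectedComponentsWithStats(w); k=l[c[1],c[0]]
cnt=cv2.findContours((l==k).astype('uint8'),0,2)[0][0]; r=cv2.boxPoints(cv2.minAreaRect(cnt)); R=px2w(i,r,.053); e=np.roll(R,-1,0)-R
print(R.mean(0),np.linalg.norm(e,axis=1),np.degrees(np.arctan2(e[:,1],e[:,0])))
E
```

```text
32.0667 [0.4573 0.0082 0.1617] [-2.298e-01  9.732e-01 -3.000e-04  1.600e-03] [ 0.018  0.2   -0.235  1.133 -0.    -0.446] [[-0.448, -0.848, -0.285, 0.385], [0.894, -0.425, -0.141, -0.028], [-0.002, -0.318, 0.948, 0.305], [0.0, 0.0, 0.0, 1.0]]
788 [[-0.05006039 -0.03998566]
 [ 0.04184856  0.03904742]]
[(np.float64(-0.03941989324204007), np.float64(-0.039234854522641034))]
[(np.float64(-0.03960703717509687), np.float64(-0.039457152489495495))]
[317 194] [189 187 182]
[0.45628785 0.00826908 0.053     ] [0.06238824 0.08227721 0.06886697 0.08230942] [ 116.60119151   28.89791876  -63.36819121 -155.61399488]
```

```bash
python3 -c "
from workcell import bot
print(bot.job_done())"
```

```text
the job is handed in; nothing more can be done
None
```

The job is handed in. The bottle, cover-slip box, dish and carton were each lowered into their places, let go there and measured or seen to lie close to centre, though the carton's fit was checked only by measurement. The eyepiece and can were not touched, and the hand-in returned no verdict.

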